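# Snap the retaining clip onto the feed shuttle's roller pin

### The arm

A 7-joint arm with a two-finger parallel gripper is mounted at the origin on the work surface. World frame = base frame: x ahead of the robot, y to its left, z up, the work surface at z = 0. Lengths are in m, angles in rad, forces in N, time in s.
With the tool pointing down it reaches from about 0.4 to 0.875 m from the base axis. Payload 6.5 kg.
Tool frame: the origin (TCP) lies at the very end of the fingers, on their centre line; the grasp point (between the pads) lies 19 mm behind it; z points along the fingers, y is the line along which they close (so a half turn about z gives the same grasp; the last joint's range is limited). The gripper opens to 88 mm and grips with 3 to 60 N. Pads are 18 mm wide; open, the fingers measure 123 mm over their backs; the gripper's body (75 mm by 187 mm) begins 45 mm behind the grasp point.
Start: joints at [-1.215, 0.536, -0.004, 1.538, 0.003, 1.067, -0.071], TCP at [0.266, 0.593, 0.204] pointing down, gripper open.
Joint ranges: [-2.7, 2.7], [-0.37, 2.16], [-1.27, 1.26], [0.24, 2.4], [-1.31, 4.45], [0.19, 1.91], [-2.76, 2.76]. Speed limits (rad/s): [2.39, 2.39, 3.14, 3.14, 3.14, 3.14, 3.14].

### API

Orientations are given as a unit quaternion [w, x, y, z].
In Python, from rig import state, read_camera, camera_model, sign_off gives the robot as it stands.
- The arm moves only by the tool servo_tool, never from a script. Its argument "increments" is text: rows parted by semicolons, each of 7 numbers parted by spaces: the turn, a rotation vector about the tool's x, y, z in rad, then the shift along the tool's x, y, z in cm, then the finger opening in cm, from 0 to 8.81. A call has 1 to 20 rows; each row is the pose to reach, as a shift and turn from the pose commanded when the call began, along the tool's axes at that moment; what a row does not reach only later rows make up. A row lasts 1/8 s, in which the tool goes at most 62.5 mm and 10.7 degrees, less where a joint would pass 70% of its speed; a pose out of reach is approached as far as the arm can. A call with a gripper value outside its range is refused whole. The fingers move at their own pace and stop on an object; the grip force is fixed at half the most. Time passes only in rows, so rows that repeat a pose let the fingers close. It gives the time, the measured TCP pose, the force, the opening and the grip force at its end, in the units of the state.
- state(): the state, without advancing time (a new reading comes with each control period).
- read_camera(name): name is "side" or "top" or "wrist"; returns the picture (384x512x3 uint8, red, green, blue); there is no depth.
- camera_model(name): a dict with "camera_matrix" (3x3 intrinsics, pixels), "R" (3x3) and "t" (3): a world point X has camera coordinates R X + t. Camera axes: x right, y down, z forward; pixel columns grow to the right and rows downward; lengths in m; the calibration is good to about 2 mm. The wrist camera is an equidistant fisheye: a pixel r from the principal point sees the ray r / f radians off the axis. A picture is of the moment at which its call begins: read the wrist's pose just before it. camera_model takes no time and is no camera call; for the wrist camera it gives the pose at the moment of the call.
- sign_off(): hands the job in; it is judged then, once.
The state is a dict: "time_s": time; "qpos": joint angles; "joint_vel": joint speeds; "effort": joint torques, N m; "tcp_pos": TCP position; "eef_rot": TCP orientation; "force": force on the tool from outside, world axes, zero at the start; "torque": the same for the moment, N m; "finger_gap": finger opening in m; "finger_force": force on a finger pad.
Only numpy, scipy, OpenCV 4.12 (cv2) and the standard library are available. Lean on these libraries where they do the work, as an engineer would, in place of code of your own. Each camera call takes 0.05 s, during which the arm holds its last target. There are 200 camera calls.

### The job

The guide roller on the rivet feeder's spring-loaded shuttle has lost its retaining clip. Take the smaller of the two clips out of the parts tray by its upright tab and press it sideways, from the open side of the guard, into the groove of the pin above the roller until it snaps fully home. The shuttle gives way on its spring as you press: press gently and steadily, do not run it against its end stop, then let it come back and let go; leave the larger clip and the other things where they are.

Things in the scene. Friction and masses are not known exactly. Their poses are not given: they have to be found in the camera images.
- clip: Smaller spring clip, dark steel, 54 mm long, 29 mm wide, plate 5 mm thick, 40 g, flat in the tray. Origin: seat centre (where the pin's axis lies when seated), mid-thickness, 2.5 mm above its underside. x points out of its open mouth (pressing direction), z up. Behind, an upright grip tab: 22 mm long in x, 10 mm thick in y, centred at x = -28 mm, from z = 2.5 to 35.5 mm.
- clip_mouth (a point): Point midway between the clip's two jaw nibs, 6.8 mm along +x from the clip's origin. The nibs are 7.6 mm apart and sprung; they must open over the pin's 12 mm neck. They first touch the neck when the clip's origin is 12.7 mm short of the pin's axis, and snap past it under roughly 9 to 16 N (friction varies).
- big_clip: A larger clip of the same dark steel, 79 mm long, 46 mm wide, plate 6 mm thick, with the same kind of tab, lying in the other place of the same tray; not for this pin. Origin: its seat centre at mid-thickness; x points out of its mouth.
- pin: Upright steel pin on the shuttle. Origin: on its axis, mid-height of its groove, 109 mm above the table. Neck in the groove 12 mm diameter; groove 8 mm high (z -4 to +4 mm). Below it the white roller, 40 mm diameter; above it the pin's head, 20 mm diameter, 10 mm high. x: direction to press in and in which the shuttle slides; z up.
- guard (a point): Middle of the top edge of the closed side of the steel U-shaped guard round roller and pin, 30 mm along the pin's +x, 7 mm above the pin's origin. Its cheeks run back at y = 23 to 30 mm either side of the pin to x = -4 mm; open to -x. The shuttle block (110 by 90 mm) tops out 24 mm below the pin's origin, the base's end posts 33 mm below.
- shuttle (a joint): How far the shuttle with its pin has been pushed along the pin's +x, in m. 0 at rest; a return spring of 0.7 N per mm resists; end stops at +0.030 and -0.004. Pressing the clip on pushes it some 12 to 22 mm before the clip snaps home; then the shuttle jumps back several mm and the pressing force drops to about half.
- tray: White plastic parts tray, 130 mm (x) by 250 mm (y), floor 6 mm and rim 10 mm above the table. Origin: centre of its underside.
- rivet_jar: Clear plastic jar with a black cap, 56 mm diameter, 70 mm high. Origin: centre of its underside. To be left alone.
- screwdriver: Screwdriver with a green handle lying on the bench. Origin at its middle. To be left alone.
- die_block: Steel die block 50 mm square, 44 mm high with its round boss. Origin: centre of its underside. To be left alone.
Not all that is in view belongs to the job. Leave any blue look-alike of the clip alone.

How it is judged:
On the way, in this order (a step that is already met when the one before it is completed fails the run):
1. the smaller clip is lifted clear of the tray in the fingers (height (world z) of clip above 0.05 m and contact force between clip and the fingers above 0.5 N), for 0.1 s.
2. the clip is seated on the pin (horizontal distance between clip and pin below 0.003 m and z of clip in the frame of pin between -0.0035 and 0.0035 m), for 0.2 s.
At the end, for the whole second after the job is handed in: The smaller clip sits fully home in the pin's groove: its seat centre within 3 mm of the pin's axis and within 3.5 mm of the groove's mid-height, tilted less than 0.17 rad, at rest, with the shuttle back within 2 mm of its rest position (all of step 2 and angle between clip's own z axis and vertical below 0.17 rad and value of joint shuttle between -0.002 and 0.002 m and linear speed of clip below 0.01 m/s); the robot touches nothing.
It fails at once if the clip is forced against the pin, roller or guard with more than 30 N (contact force between clip and pin above 30 N).
It fails at once if the shuttle is run against its end stop (pushed more than 28.5 mm) (value of joint shuttle above 0.0285 m).
It fails at once if the larger clip is moved more than 20 mm (distance of big_clip from where it was at the start of the episode above 0.02 m).
It fails at once if the jar, the screwdriver or the die block is moved more than 20 mm (distance of any of rivet_jar, screwdriver, die_block from where it was at the start of the episode above 0.02 m).
It also fails if it takes over 64 s, if anything falls off the work surface, if the arm or the gripper's body presses on something with over 40 N, if the wrist force passes 120 N, or if a joint passes its speed limit or range.

## Working session

There is one attempt and no reset: what is moved stays moved. The work goes in short steps, Python scripts to look and compute and a tool call to move; the robot and the scene stay as the last step left them, time stands still between calls to the robot, and variables do not carry over. Pictures are saved under pics/ and viewed, at most 10 in all, crops included, and the job is handed in when it is done.

Besides the shell and the picture viewer there is one more tool, called after "Emit:" in YAML: its name, and indented under it one key for each argument. servo_tool: Moves the arm, as the interface text tells. Its arguments: {"type":"object","properties":{"increments":{"type":"string"}},"required":["increments"]}

```bash
mkdir -p pics
python3 - <<'E'
from rig import *
import cv2,numpy as np
s=state();print(s)
for n in("top","side"):
    m=camera_model(n);print(n,m)
    cv2.imwrite(f"pics/{n}0.png",cv2.resize(read_camera(n)[:,:,::-1],(800,600),interpolation=cv2.INTER_CUBIC))
E
```

```text
{'time_s': 0.0, 'qpos': array([-1.21516827,  0.53719177, -0.004435  ,  1.53885318,  0.00259926,
        1.06726325, -0.07120905]), 'joint_vel': array([-0.00055793,  0.00077165, -0.00057935, -0.00042295, -0.0003265 ,
        0.00050287,  0.00025692]), 'effort': array([-1.62133292e-04, -5.70982969e+01,  9.90608186e-01, -2.51608479e+01,
       -5.62488323e-02,  1.78118044e-02,  1.49667858e-04]), 'tcp_pos': array([0.26587906, 0.59241042, 0.20263033]), 'eef_rot': array([-1.16544849e-04,  2.09324654e-01,  9.77845825e-01, -8.46921839e-04]), 'force': array([-0.0771425 , -0.32381173, -0.28797394]), 'torque': array([ 0.02995043, -0.03986747, -0.01833407]), 'finger_force': 0.0, 'finger_gap': 0.08846549074384702}
top {'camera_matrix': array([[411.97370926,   0.        , 252.93459259],
       [  0.        , 411.97370926, 194.45951113],
       [  0.        ,   0.        ,   1.        ]]), 'R': array([[ 1.69218014e-02, -9.99849738e-01,  3.76213229e-03],
       [-9.85009617e-01, -1.73164266e-02, -1.71628075e-01],
       [ 1.71667432e-01, -8.01480295e-04, -9.85154633e-01]]), 't': array([-0.13850554,  0.58017836,  1.19360031])}
side {'camera_matrix': array([[422.22897539,   0.        , 266.22602391],
       [  0.        , 422.22897539, 197.43310553],
       [  0.        ,   0.        ,   1.        ]]), 'R': array([[ 0.92973162, -0.36799732, -0.01330745],
       [-0.20748634, -0.4936666 , -0.84453698],
       [ 0.3042179 ,  0.78795384, -0.53533187]]), 't': array([-0.58055983,  0.12877543,  0.93310219])}
```

View pics/top0.png

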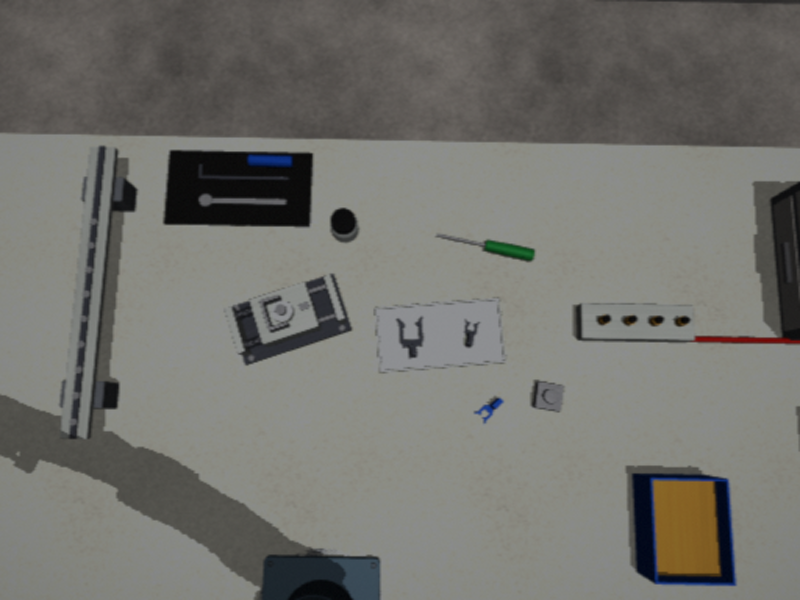

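View pics/side0.png

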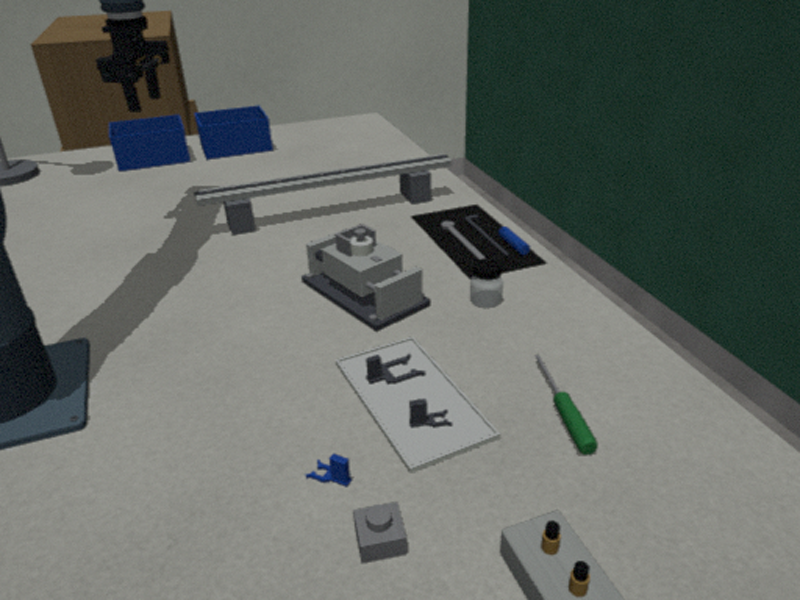

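The top view shows the small clip at (470,332), the big clip at (411,335), and the shuttle with pin at about (280,313). The side view shows the small clip at (428,415) and the pin at (358,238). I'll zoom in next.

Run:
```python
from rig import *
import cv2,numpy as np
def crop(n,c,w=50,h=37):
    ims=np.mean([read_camera(n).astype(float) for _ in range(3)],0).astype(np.uint8)[:,:,::-1]
    out=[]
    for (u,v) in c:
        u0,v0=u-w//2,v-h//2
        p=cv2.resize(ims[v0:v0+h,u0:u0+w],None,fx=8,fy=8,interpolation=cv2.INTER_CUBIC)
        for k in range(0,w,10): cv2.putText(p,str(u0+k),(k*8,10),0,.35,(0,0,255));cv2.line(p,(k*8+4,12),(k*8+4,18),(0,0,255))
        for k in range(0,h,10): cv2.putText(p,str(v0+k),(0,k*8+8),0,.35,(0,0,255));cv2.line(p,(24,k*8+4),(30,k*8+4),(0,0,255))
        out.append(p)
    return np.hstack(out)
a=crop("top",[(300,212),(181,202)]);b=crop("side",[(275,264),(229,156)])
cv2.imwrite("pics/z.png",np.vstack([a,b]))
```

```text
(no output)
```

View pics/z.png

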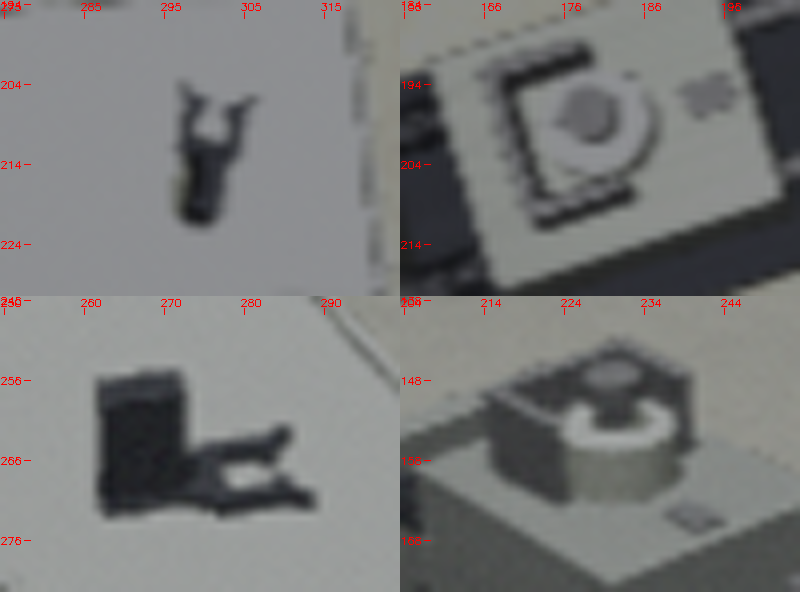

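The crops show the clip mouth pointing up (+x) in the top view, its tab at top (200–225, 150–222), and its tips at (182,85) and (253,98). The pin head is centred at crop (589,112) in the top view and (612,375) in the side view. The guard opens to the right, which is −y. Next I'll fit poses numerically.

```bash
cat > h.py <<'E'
from rig import *
import cv2,numpy as np
from scipy.optimize import minimize,least_squares
from scipy.spatial.transform import Rotation as R
def proj(m,P):
    c=np.asarray(P)@m["R"].T+m["t"]
    q=c@m["camera_matrix"].T
    return q[:,:2]/q[:,2:]
def avg(n,k=3): return np.mean([read_camera(n).astype(float) for _ in range(k)],0)
box=lambda x0,x1,y0,y1,z0,z1:[[(x,y,z) for x in(x0,x1) for y in(y0,y1) for z in(z0,z1)]]
P=[box(-39,-17,-5,5,-2.5,35.5)[0],box(-20,-6,-8,8,-2.5,2.5)[0]]
for s in(1,-1):
    P.append([(x,s*y,z) for x,y in((-10,5.5),(-10,10.5),(7,6),(7,10.5)) for z in(-2.5,2.5)])
    P.append([(x,s*y,z) for x,y in((5,3.8),(5,10.5),(15,12.5),(13,14.5)) for z in(-2.5,2.5)])
def mask(m,pose,z0,roi,S=8):
    u0,v0,w,h=roi;M=np.zeros((h*S,w*S),np.uint8)
    T=R.from_euler('z',pose[2])
    for p in P:
        q=T.apply(np.array(p)/1000)+[pose[0],pose[1],z0]
        q=(proj(m,q)-[u0,v0]+.5)*S
        cv2.fillConvexPoly(M,cv2.convexHull(q.astype(np.int32)),255)
    return cv2.resize(M,(w,h),interpolation=cv2.INTER_AREA)/255.
def tri(obs):  # [(cam,u,v)], least squares with given z
    pass
def onplane(n,uv,z):
    m=camera_model(n);d=np.array([*uv,1.])@np.linalg.inv(m["camera_matrix"]).T@m["R"];c=-m["R"].T@m["t"]
    return c+d*(z-c[2])/d[2]
E
python3 - <<'E'
from h import *
rois={"top":(288,198,24,26),"side":(258,252,36,24)}
D={}
for n,(u,v,w,h) in rois.items():
    g=avg(n).mean(2)[v:v+h,u:u+w];bg=np.median(g[g>np.median(g)]);fg=np.percentile(g,3)
    D[n]=np.clip((bg-g)/(bg-fg),0,1)
def cost(p,ns): return sum(((mask(camera_model(n),p,.0085,rois[n])-D[n])**2).sum() for n in ns)
x0=onplane("top",(301.5,209),.0085);print(x0)
for ns in(["top"],["side"],["top","side"]):
    best=min((minimize(cost,[x0[0],x0[1],y],args=(ns,),method="Nelder-Mead",options=dict(initial_simplex=[[x0[0],x0[1],y],[x0[0]+.006,x0[1],y],[x0[0],x0[1]+.006,y],[x0[0],x0[1],y+.15]],xatol=1e-5,fatol=1e-3)) for y in(-.3,0,.3)),key=lambda r:r.fun)
    print(ns,best.x,np.degrees(best.x[2]),best.fun,cost([9,9,0],ns))
print("pin",onplane("top",(179,197.3),.123),onplane("side",(230,147.4),.123))
A=onplane("top",(156+(385-4)/8,184+199/8),.085);B=onplane("top",(156+86/8,184+287/8),.085)
print("block edge",A,B,np.degrees(np.arctan2(*(B-A)[[1,0]])))
E
```

```text
[ 0.5466113  -0.28007431  0.0085    ]
['top'] [ 0.545298   -0.27842561 -0.19653626] -11.260698195971619 5.592657529419942 63.795626150820894
['side'] [ 0.54591434 -0.27909757 -0.16297277] -9.337651613837359 14.658158877627487 218.3961369678459
['top', 'side'] [ 0.54584025 -0.27888399 -0.17950555] -10.28491032609865 22.394438495481843 282.1917631186668
pin [0.55797465 0.08105213 0.123     ] [0.55657075 0.08056085 0.123     ]
block edge [0.53127545 0.01456196 0.085     ] [0.49723148 0.12026546 0.085     ] 107.85221396819968
```

```bash
cat >> h.py <<'E'
def dl(xyz,yaw,s=None):
    "delta in tool axes: rotvec(rad), shift(cm) to tool-down pose with tool x at yaw(deg)"
    s=s or state();w,x,y,z=s["eef_rot"];r=R.from_quat([x,y,z,w])
    t=R.from_euler('z',yaw,degrees=True)*R.from_euler('x',180,degrees=True)
    print((r.inv()*t).as_rotvec().round(4),(r.inv().apply(np.array(xyz)-s["tcp_pos"])*100).round(2))
E
python3 - <<'E'
from h import *
dl((.52,.2,.203),60);dl((.5182,-.274,.12),-10.3);dl((.5182,-.274,.12),50);dl((.5182,-.274,.0135),-10.3)
E
```

```text
[ 1.0000e-04 -0.0000e+00  1.6726e+00] [-39.25 -25.47   0.05]
[ 1.0000e-04 -1.0000e-04  2.8996e+00] [-58.49 -68.79   8.35]
[ 1.0000e-04 -0.0000e+00  1.8472e+00] [-58.49 -68.79   8.35]
[ 1.0000e-04 -1.0000e-04  2.8996e+00] [-58.49 -68.79  19.  ]
```

Emit:
servo_tool:
  increments: "0 0 1.67 -39.25 -25.47 0 3.5;0 0 1.67 -39.25 -25.47 0 3.5;0 0 1.67 -39.25 -25.47 0 3.5;0 0 1.67 -39.25 -25.47 0 3.5;0 0 1.67 -39.25 -25.47 0 3.5;0 0 1.67 -39.25 -25.47 0 3.5;0 0 1.67 -39.25 -25.47 0 3.5;0 0 2.9 -58.5 -68.8 8.3 3.5;0 0 2.9 -58.5 -68.8 8.3 3.5;0 0 2.9 -58.5 -68.8 8.3 3.5;0 0 2.9 -58.5 -68.8 8.3 3.5;0 0 2.9 -58.5 -68.8 8.3 3.5;0 0 2.9 -58.5 -68.8 8.3 3.5;0 0 2.9 -58.5 -68.8 8.3 3.5;0 0 2.9 -58.5 -68.8 8.3 3.5;0 0 2.9 -58.5 -68.8 8.3 3.5;0 0 2.9 -58.5 -68.8 8.3 3.5;0 0 2.9 -58.5 -68.8 8.3 3.5;0 0 2.9 -58.5 -68.8 8.3 3.5;0 0 2.9 -58.5 -68.8 8.3 3.5"

```text
time_s: 3.2
tcp_pos: [0.5186, -0.2734, 0.1208]
eef_rot: [-0.0, 0.996, -0.089, 0.0]
force: [-0.3, 0.8, 0.6]
finger_gap: 0.035
finger_force: 0.0
```

Run:
```python
from h import *
s=state();print(s["tcp_pos"],s["force"],s["time_s"],s["qpos"].round(2));dl((.5182,-.274,.0135),-10.3,s)
print(camera_model("wrist"))
cv2.imwrite("pics/w1.png",cv2.resize(read_camera("wrist")[:,:,::-1],(800,600),interpolation=cv2.INTER_CUBIC))
```

```text
[ 0.51857242 -0.27335782  0.12075067] [-0.27406435  0.77718293  0.57982124] 3.2 [-0.13  0.65  0.76  1.81 -0.56  0.91 -0.86]
[-0.0005 -0.0005  0.0013] [-0.03  0.08 10.73]
{'camera_matrix': array([[297.31863964,   0.        , 258.2386094 ],
       [  0.        , 297.31863964, 191.74552511],
       [  0.        ,   0.        ,   1.        ]]), 'R': array([[-1.77870217e-01, -9.84053594e-01, -8.42791010e-04],
       [-9.43488876e-01,  1.70294549e-01,  2.84303548e-01],
       [-2.79626405e-01,  5.13642978e-02, -9.58733948e-01]]), 't': array([-0.17634842,  0.52186701,  0.46959912])}
```

View pics/w1.png

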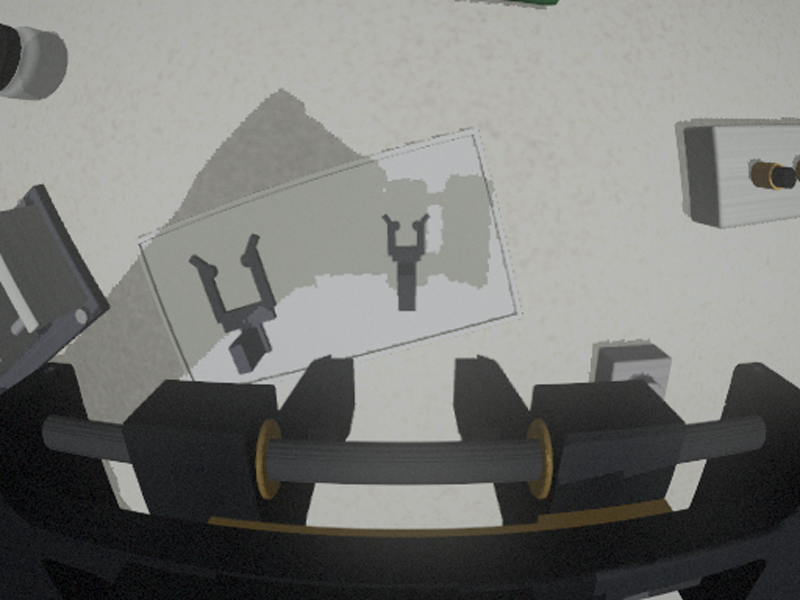

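The small clip at (406,260) is upright in the picture and centred between the fingers at about (405), so it is aligned. I'll descend and grip.

Emit:
servo_tool:
  increments: "0 0 0 0 0 4 3.5;0 0 0 0 0.05 7.5 3.5;0 0 0 0 0.05 9.5 3.5;0 0 0 0 0.05 10.4 3.5;0 0 0 0 0.05 10.7 3.5;0 0 0 0 0.05 10.7 3.5;0 0 0 0 0.05 10.7 3.5;0 0 0 0 0.05 10.7 0.4;0 0 0 0 0.05 10.7 0.4;0 0 0 0 0.05 10.7 0.4;0 0 0 0 0.05 10.7 0.4;0 0 0 0 0.05 10.7 0.4;0 0 0 0 0.05 10.7 0.4"

```text
time_s: 4.88
tcp_pos: [0.5181, -0.2747, 0.0135]
eef_rot: [0.0, 0.996, -0.09, 0.0]
force: [-1.9, 0.1, 0.1]
finger_gap: 0.0039
finger_force: 0.0
```

Run:
```python
from h import *
s=state();print(s["tcp_pos"],s["force"],s["torque"],s["finger_gap"],s["finger_force"])
u=R.from_euler('z',108,degrees=True).apply([1,0,0])
pin=np.array([.5573,.0808,.109])
print("hover",end=' ');dl((*(pin-u*(.028+.075))[:2],.160),108,s);dl((.54,-.15,.16),50,s)
```

```text
[ 0.51810002 -0.27469648  0.01353809] [-1.86186474  0.11618085  0.07697821] [ 0.02896143  0.14944132 -0.01660209] 0.003892141255397377 0.0
hover [ 0.      0.     -2.0651] [  2.37 -26.61 -14.65]
[ 0.      0.     -1.0529] [ -0.08 -12.66 -14.65]
```

The gap is 3.9 mm with no grip force, so the grasp missed. I'll look.

Run:
```python
from h import *
a=read_camera("wrist")[:,:,::-1][150:330,130:390]
b=read_camera("top")[:,:,::-1][180:240,260:340];c=read_camera("side")[:,:,::-1][210:300,220:340]
a=cv2.resize(a,(520,360));b=cv2.resize(b,(400,240),interpolation=2);c=cv2.resize(c,(400,240),interpolation=2)
o=np.zeros((600,800,3),np.uint8);o[:360,:520]=a;o[360:,:400]=b;o[360:,400:]=c
cv2.imwrite("pics/w2.png",o)
```

```text
(no output)
```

View pics/w2.png

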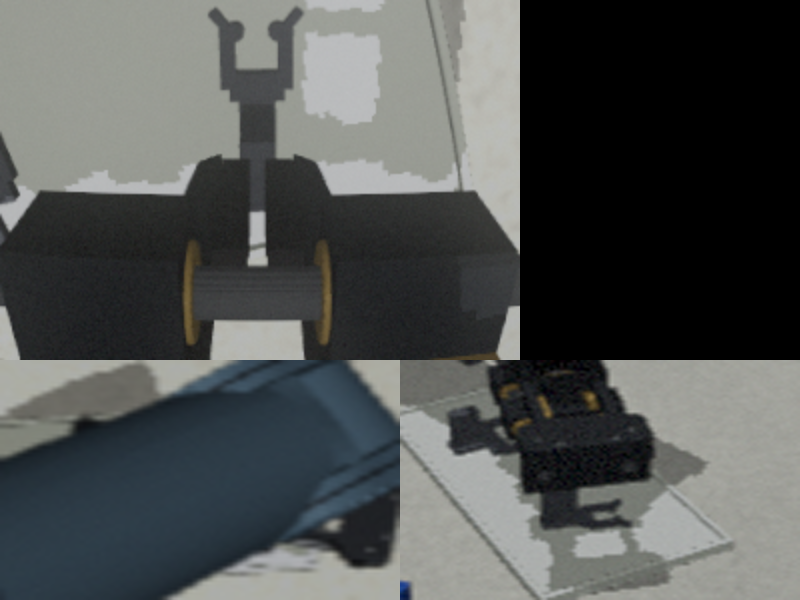

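```bash
cat >> h.py <<'E'
def wray(m,uv,z):
    K=m["camera_matrix"];d=np.array([(uv[0]-K[0,2])/K[0,0],(uv[1]-K[1,2])/K[1,1]]);th=np.hypot(*d)
    v=np.array([*(d/th*np.sin(th)),np.cos(th)])@m["R"];c=-m["R"].T@m["t"];return c+v*(z-c[2])/v[2]
def wproj(m,p):
    c=m["R"]@np.asarray(p)+m["t"];th=np.arctan2(np.hypot(c[0],c[1]),c[2]);d=c[:2]/np.hypot(c[0],c[1])*th
    K=m["camera_matrix"];return np.array([K[0,0]*d[0]+K[0,2],K[1,1]*d[1]+K[1,2]])
E
python3 - <<'E'
from h import *
m=camera_model("wrist");s=state()
w,x,y,z=s["eef_rot"];r=R.from_quat([x,y,z,w]);t=s["tcp_pos"]
f=lambda px,py,z:(r.inv().apply(wray(m,(130+px/2,150+py/2),z)-t)*1000).round(1)
print("tab top front",f(240,143,.044),f(276,143,.044));print("tab foot",f(240,103,.011),f(275,103,.011))
print("nibs",f(230,30,.011),f(284,30,.011))
g=lambda p:((wproj(m,t+r.apply(p))-[130,150])*2).round(0)
print("tcp",g([0,0,0]),"front tip corners",g([.009,.002,0]),g([.009,.019,0]),"at z+31",g([.009,.002,-.031]),"z+60",g([.009,.002,-.06]))
E
```

```text
tab top front [ 13.4  -4.8 -30.5] [ 13.4   5.1 -30.5]
tab foot [13.9 -5.6  2.5] [13.9  5.7  2.5]
nibs [38.1 -8.6  2.5] [38.1  8.4  2.5]
tcp [257. 145.] front tip corners [264. 120.] [316. 120.] at z+31 [265. 158.] z+60 [266. 209.]
```

Run:
```python
from h import *
m=camera_model("side");s=state();print(s["tcp_pos"],s["finger_gap"],s["force"])
w,x,y,z=s["eef_rot"];r=R.from_quat([x,y,z,w]);t=s["tcp_pos"]
a=avg("side",4);a=255*(a/255)**.45
u0,v0,S=245,205,10
p=cv2.resize(a[v0:v0+60,u0:u0+80,::-1].astype(np.uint8),None,fx=S,fy=S,interpolation=cv2.INTER_CUBIC)
def mk(q,c,txt=""):
    u=((proj(m,[q])[0]-[u0,v0]+.5)*S).astype(int);cv2.circle(p,tuple(map(int,u)),3,c,-1);cv2.putText(p,txt,(int(u[0])+4,int(u[1])),0,.4,c)
for h in(0,19,31,64):
    for xx in(-9,9): mk(t+r.apply([xx/1e3,.002,-h/1e3]),(0,0,255),str(h))
T=R.from_euler('z',-10.3,degrees=True)
for b in P[0]: mk(T.apply(np.array(b)/1e3)+[.5458,-.2789,.0085],(0,255,0))
cv2.imwrite("pics/s3.png",p)
```

```text
[ 0.5181002  -0.27464598  0.01351481] 0.0038133329540246193 [-0.11891978 -0.57250845  0.14126148]
```

View pics/s3.png

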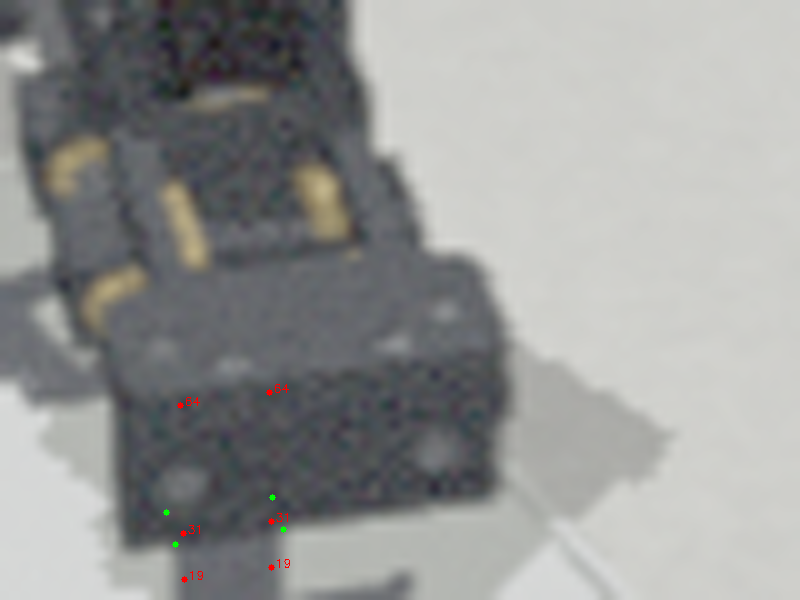

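Run:
```python
from h import *
m=camera_model("side");r=R.from_quat([.2093,.9778,0,0]);t=np.array([.266,.593,.203])
im=cv2.imread("pics/side0.png")
p=cv2.resize(im[0:150,60:240],None,fx=4,fy=4,interpolation=2)
for h in(0,31,64):
    for yy in(-.053,.053):
        u=proj(m,[t+r.apply([0,yy,-h/1e3])])[0]+.5
        u=(u*1.5625-[60,0])*4;print(h,yy,u);cv2.circle(p,(int(u[0]),int(u[1])),4,(0,0,255),-1);cv2.putText(p,str(h),(int(u[0])+5,int(u[1])),0,.5,(0,0,255))
cv2.imwrite("pics/s4.png",p)
```

```text
0 -0.053 [321.01051544 517.23074526]
0 0.053 [399.62758168 456.9814539 ]
31 -0.053 [306.18299986 455.43374942]
31 0.053 [386.6779107  398.41502346]
64 -0.053 [289.98083917 387.90761187]
64 0.053 [372.55128842 334.52569051]
```

View pics/s4.png

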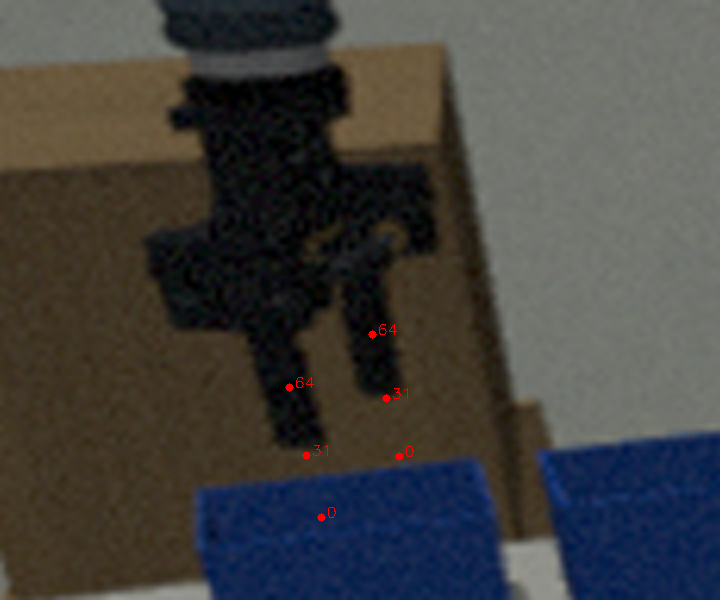

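Both the start picture and the wrist views show the finger ends about 31–34 mm above the reported TCP, at s4 (300,440) and (378,393). So the fingers closed just above the tab, with nothing touched. I'll open, step down in stages while watching the force, then grip.

Emit:
servo_tool:
  increments: "0 0 0 0.2 0 -0.5 3.5;0 0 0 0.2 0 -0.5 3.5;0 0 0 0.2 0 -0.5 3.5;0 0 0 0.2 0 0.5 3.5;0 0 0 0.2 0 1.5 3.5;0 0 0 0.2 0 2.1 3.5;0 0 0 0.2 0 2.5 3.5;0 0 0 0.2 0 2.8 3.5;0 0 0 0.2 0 2.8 3.5"

```text
time_s: 6.35
tcp_pos: [0.52, -0.275, -0.0146]
eef_rot: [-0.0, 0.996, -0.09, -0.0]
force: [-0.9, -1.0, 0.1]
finger_gap: 0.0352
finger_force: 0.0
```

Run:
```python
from h import *
s=state();print(s["tcp_pos"],s["force"],s["finger_gap"])
a=read_camera("wrist")[:,:,::-1][150:330,130:390]
cv2.imwrite("pics/w5.png",cv2.resize(a,(780,540),interpolation=2))
```

```text
[ 0.52002871 -0.27503826 -0.0145841 ] [-0.89249221 -0.97090781  0.09898304] 0.03519343867647633
```

View pics/w5.png

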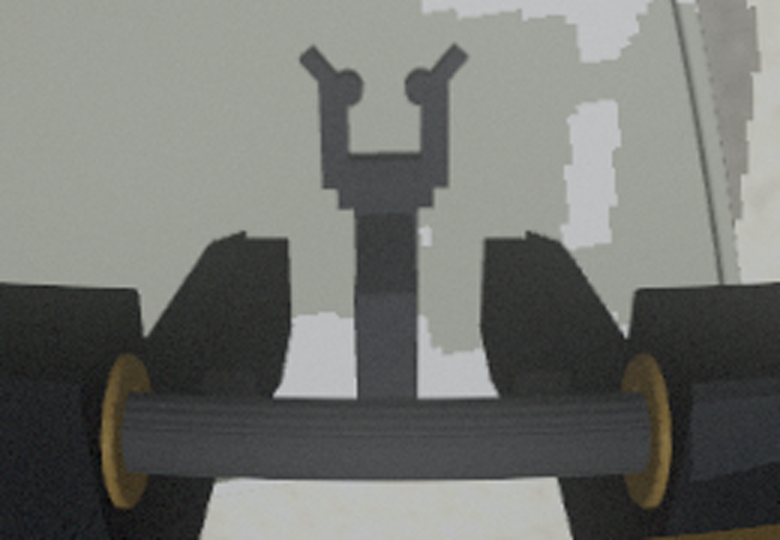

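The tab at (388,300) now stands between the open fingers and is centred. I'll close on it.

Emit:
servo_tool:
  increments: "0 0 0 0 0 0 0.4;0 0 0 0 0 0 0.4;0 0 0 0 0 0 0.4;0 0 0 0 0 0 0.4;0 0 0 0 0 0 0.4"

```text
time_s: 7.02
tcp_pos: [0.5202, -0.275, -0.0143]
eef_rot: [-0.0, 0.996, -0.09, 0.0]
force: [-0.2, 0.4, 2.3]
finger_gap: 0.0097
finger_force: 30.0
```

Run:
```python
from h import *
s=state();print(s["tcp_pos"],s["force"],s["finger_gap"],s["finger_force"])
u=R.from_euler('z',108,degrees=True).apply([1,0,0])
pin=np.array([.5573,.0808,.109])
z=s["tcp_pos"][2]+.1005
print("hover",end=' ');dl((*(pin-u*(.028+.075))[:2],z+.04),108,s);dl((.54,-.15,z+.04),50,s)
```

```text
[ 0.5202148  -0.27503267 -0.01433898] [-0.15970357  0.39904648  2.30442844] 0.009667613600659111 30.000144126825035
hover [ 3.0000e-04 -2.0000e-04 -2.0651e+00] [  2.16 -26.61 -14.05]
[ 1.0000e-04 -3.0000e-04 -1.0529e+00] [ -0.29 -12.66 -14.05]
```

Emit:
servo_tool:
  increments: "0 0 0 0 0 -2 0.4;0 0 0 0 0 -5 0.4;0 0 0 0 0 -10 0.4;0 0 0 0 0 -14 0.4;0 0 -1.05 -0.3 -12.7 -14 0.4;0 0 -1.05 -0.3 -12.7 -14 0.4;0 0 -1.05 -0.3 -12.7 -14 0.4;0 0 -1.05 -0.3 -12.7 -14 0.4;0 0 -1.05 -0.3 -12.7 -14 0.4;0 0 -1.05 -0.3 -12.7 -14 0.4;0 0 -2.065 2.2 -26.6 -14 0.4;0 0 -2.065 2.2 -26.6 -14 0.4;0 0 -2.065 2.2 -26.6 -14 0.4;0 0 -2.065 2.2 -26.6 -14 0.4;0 0 -2.065 2.2 -26.6 -14 0.4;0 0 -2.065 2.2 -26.6 -14 0.4;0 0 -2.065 2.2 -26.6 -14 0.4;0 0 -2.065 2.2 -26.6 -14 0.4;0 0 -2.065 2.2 -26.6 -14 0.4"

```text
time_s: 9.4
tcp_pos: [0.5894, -0.0174, 0.1257]
eef_rot: [0.0, 0.588, 0.809, -0.0]
force: [0.8, -0.3, -1.0]
finger_gap: 0.0098
finger_force: 30.0
```

Run:
```python
from h import *
s=state();print(s["tcp_pos"],s["force"],s["finger_gap"],s["finger_force"],s["time_s"])
a=read_camera("wrist")[:,:,::-1];np.save("w6.npy",a)
import pickle;pickle.dump((camera_model("wrist"),s),open("w6.pkl","wb"))
cv2.imwrite("pics/w6.png",cv2.resize(a[20:245,110:410],(800,600),interpolation=2))
```

```text
[ 0.5893976  -0.01736062  0.12574787] [ 0.77485136 -0.25301713 -0.98519581] 0.00977060596910704 29.99988032039255 9.4
```

View pics/w6.png

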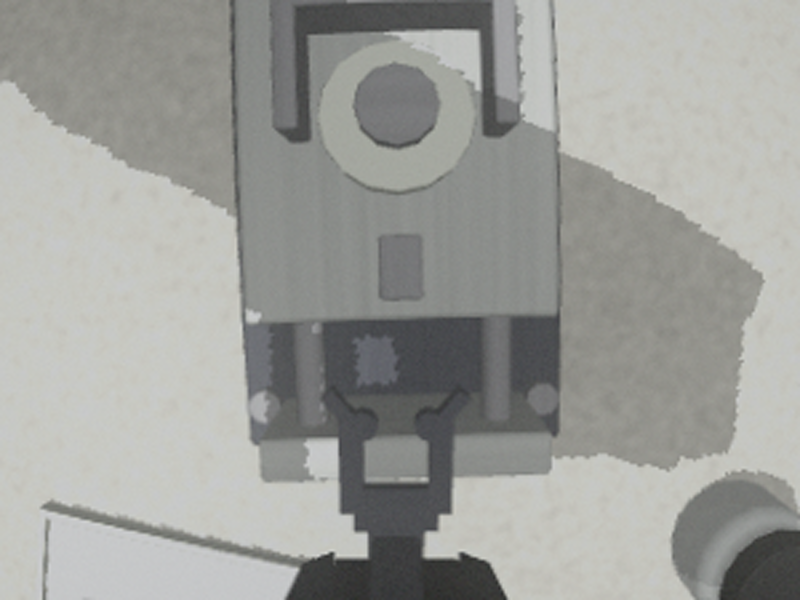

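The wrist view shows the clip held straight with nibs at (363,424) and (430,424), the pin head at (397,104), and the guard opening towards the clip. I'll compute the offsets.

Run:
```python
from h import *
import pickle
m,s=pickle.load(open("w6.pkl","rb"));w,x,y,z=s["eef_rot"];r=R.from_quat([x,y,z,w])
W=lambda u,v,z:wray(m,(110+u/2.6667,20+v/2.6667),z)
f=lambda p:(r.inv().apply(p-s["tcp_pos"])*1000).round(1)
zc=s["tcp_pos"][2]+.0143+.0085
print("zc",zc)
h=W(397,104,.123);print("head world",h,"tool",f(h))
for n,u,v,z in(("nibL",363,424,zc+.0025),("nibR",430,424,zc+.0025),("tipL",330,395,zc+.0025),("tipR",465,395,zc+.0025),("blkLb",246,318,.085),("blkRb",557,316,.085),("blkLt",233,20,.085),("blkRt",555,20,.085),("cheekLin",297,140,.116),("cheekRin",490,136,.116),("rect",401,267,.085)):
    print(n,f(W(u,v,z)))
```

```text
zc 0.14854787321426072
head world [0.55974251 0.08042386 0.123     ] tool [102.2   1.9   2.7]
nibL [ 33.9  -5.  -25.3]
nibR [ 33.9   8.5 -25.3]
tipL [ 39.9 -11.6 -25.3]
tipR [ 39.9  15.5 -25.3]
blkLb [ 48.5 -40.7  40.7]
blkRb [49.2 47.3 40.7]
blkLt [134.6 -43.8  40.7]
blkRt [134.5  46.   40.7]
cheekLin [ 94.9 -21.7   9.7]
cheekRin [95.8 23.9  9.7]
rect [62.4  3.1 40.7]
```

Emit:
servo_tool:
  increments: "0 0 -0.02 0 0.2 2 0.4;0 0 -0.02 0 0.2 3.95 0.4;0 0 -0.02 0 0.2 3.95 0.4;0 0 -0.02 2 0.18 3.95 0.4;0 0 -0.02 4 0.14 3.95 0.4;0 0 -0.02 4.5 0.13 3.95 0.4;0 0 -0.02 4.5 0.13 3.95 0.4;0 0 -0.02 4.5 0.13 3.95 0.4"

```text
time_s: 10.45
tcp_pos: [0.577, 0.0253, 0.0863]
eef_rot: [0.0, 0.58, 0.815, -0.0]
force: [-0.6, 0.5, -0.6]
finger_gap: 0.0097
finger_force: 30.0
```

Run:
```python
from h import *
s=state();print(s["tcp_pos"],s["eef_rot"],s["force"],s["finger_gap"],s["time_s"])
import pickle;pickle.dump((camera_model("wrist"),s),open("w7.pkl","wb"))
a=read_camera("wrist")[:,:,::-1][90:240,170:345]
b=avg("side",4);b=(255*(b/255)**.7)[:,:,::-1].astype(np.uint8)[125:180,195:255]
o=np.zeros((600,800,3),np.uint8)
o[:360,:420]=cv2.resize(a,(420,360),interpolation=2)
b=cv2.resize(b,(600,550),interpolation=2)
o=np.zeros((550,800,3),np.uint8);o[:,:400]=cv2.resize(a,(400,343),interpolation=2)[:1].repeat(550,0)*0
o[:343,:400]=cv2.resize(a,(400,343),interpolation=2);o[:367,400:]=cv2.resize(b,(400,367),interpolation=2)
cv2.imwrite("pics/w7.png",o[:370])
```

```text
[0.57699475 0.0252556  0.08626974] [ 3.87216846e-04  5.79997872e-01  8.14617896e-01 -2.77388546e-05] [-0.55252775  0.45656041 -0.61929266] 0.009703772348036077 10.45
```

View pics/w7.png

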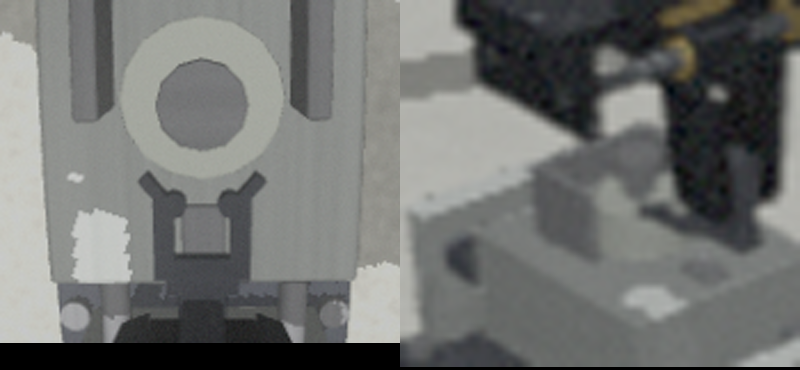

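The nibs at (173,200) and (230,200) are centred on the pin head at (202,105), and the cheeks are symmetric. I'll start the gentle press.

Emit:
servo_tool:
  increments: "0 0 0 0.8 0 0 0.4;0 0 0 1.4 0 0 0.4;0 0 0 1.6 0 0 0.4;0 0 0 1.7 0 0 0.4;0 0 0 1.8 0 0 0.4;0 0 0 1.9 0 0 0.4;0 0 0 2.0 0 0 0.4;0 0 0 2.1 0 0 0.4;0 0 0 2.2 0 0 0.4;0 0 0 2.3 0 0 0.4;0 0 0 2.4 0 0 0.4;0 0 0 2.5 0 0 0.4;0 0 0 2.6 0 0 0.4;0 0 0 2.6 0 0 0.4"

```text
time_s: 12.45
tcp_pos: [0.5683, 0.0501, 0.0861]
eef_rot: [0.0, 0.58, 0.815, -0.0]
force: [1.5, -5.2, 1.0]
finger_gap: 0.0095
finger_force: 30.0
```

```bash
cat >> h.py <<'E'
def rep(p0=np.array([.57699,.02526,.08627])):
    s=state();w,x,y,z=s["eef_rot"];r=R.from_quat([x,y,z,w])
    f=np.mean([state()["force"] for _ in range(5)],0)
    print("travel mm",(r.inv().apply(s["tcp_pos"]-p0)*1000).round(2),"F tool",r.inv().apply(f).round(2),"gap",s["finger_gap"],s["time_s"],"rot",s["eef_rot"].round(4))
E
python3 -c "from h import *;rep()"
```

```text
travel mm [26.35 -0.03  0.19] F tool [-5.39 -0.23 -0.95] gap 0.009495909599173062 12.45 rot [ 2.000e-04  5.798e-01  8.147e-01 -1.000e-04]
```

Emit:
servo_tool:
  increments: "0 0 0 0.1 0 0 0.4;0 0 0 0.2 0 0 0.4;0 0 0 0.3 0 0 0.4;0 0 0 0.4 0 0 0.4;0 0 0 0.5 0 0 0.4;0 0 0 0.5 0 0 0.4"

```text
time_s: 13.2
tcp_pos: [0.567, 0.0539, 0.0861]
eef_rot: [0.001, 0.58, 0.815, -0.0]
force: [2.7, -6.3, -0.6]
finger_gap: 0.0095
finger_force: 30.0
```

```bash
python3 -c "from h import *;rep()"
```

```text
travel mm [30.37 -0.1   0.08] F tool [-6.83  0.49  0.65] gap 0.009466685228256997 13.2 rot [ 7.000e-04  5.801e-01  8.146e-01 -3.000e-04]
```

Emit:
servo_tool:
  increments: "0 0 0 0.1 0 0 0.4;0 0 0 0.2 0 0 0.4;0 0 0 0.3 0 0 0.4;0 0 0 0.4 0 0 0.4;0 0 0 0.4 0 0 0.4"

```text
time_s: 13.82
tcp_pos: [0.566, 0.0569, 0.0862]
eef_rot: [0.001, 0.58, 0.814, -0.001]
force: [2.5, -8.1, -1.2]
finger_gap: 0.0098
finger_force: 30.0
```

```bash
python3 -c "from h import *;rep()"
```

```text
travel mm [ 3.347e+01 -1.000e-01 -2.000e-02] F tool [-8.43 -0.28  1.24] gap 0.00984168262408949 13.825 rot [ 1.200e-03  5.803e-01  8.144e-01 -5.000e-04]
```

Emit:
servo_tool:
  increments: "0 0 0 0.1 0 0 0.4;0 0 0 0.2 0 0 0.4;0 0 0 0.3 0 0 0.4;0 0 0 0.3 0 0 0.4"

```text
time_s: 14.32
tcp_pos: [0.5651, 0.0591, 0.0863]
eef_rot: [0.001, 0.58, 0.814, -0.001]
force: [3.3, -9.2, -0.6]
finger_gap: 0.0098
finger_force: 30.0
```

```bash
python3 -c "from h import *;rep()"
```

```text
travel mm [35.88 -0.16 -0.11] F tool [-9.75  0.08  0.65] gap 0.00980673205021336 14.325 rot [ 1.500e-03  5.804e-01  8.143e-01 -7.000e-04]
```

Emit:
servo_tool:
  increments: "0 0 0 0.1 0 0 0.4;0 0 0 0.2 0 0 0.4;0 0 0 0.3 0 0 0.4;0 0 0 0.3 0 0 0.4"

```text
time_s: 14.82
tcp_pos: [0.5636, 0.0642, 0.0862]
eef_rot: [0.0, 0.58, 0.815, -0.0]
force: [1.1, -5.6, 1.7]
finger_gap: 0.0099
finger_force: 30.0
```

```bash
python3 -c "from h import *;rep()"
```

```text
travel mm [41.16  0.07  0.  ] F tool [-5.63 -0.81 -1.69] gap 0.009948762096557222 14.825 rot [ 4.000e-04  5.799e-01  8.147e-01 -0.000e+00]
```

The force fell from 9.8 to 5.6 N and the tool sprang forward, so the clip snapped on. I'll let the shuttle come back slowly.

Emit:
servo_tool:
  increments: "0 0 0 -0.15 0 0 0.4;0 0 0 -0.3 0 0 0.4;0 0 0 -0.45 0 0 0.4;0 0 0 -0.6 0 0 0.4;0 0 0 -0.6 0 0 0.4;0 0 0 -0.6 0 0 0.4"

```text
time_s: 15.58
tcp_pos: [0.5652, 0.0593, 0.086]
eef_rot: [-0.0, 0.58, 0.815, 0.0]
force: [0.9, -1.8, 2.3]
finger_gap: 0.0099
finger_force: 30.0
```

```bash
python3 -c "from h import *;rep()"
```

```text
travel mm [36.04  0.05  0.28] F tool [-1.95  0.23 -2.32] gap 0.009908144831543914 15.575 rot [-1.000e-04  5.796e-01  8.149e-01  1.000e-04]
```

Emit:
servo_tool:
  increments: "0 0 0 -0.1 0 0 0.4;0 0 0 -0.2 0 0 0.4;0 0 0 -0.28 0 0 0.4;0 0 0 -0.28 0 0 0.4;0 0 0 -0.28 0 0 0.4"

```text
time_s: 16.2
tcp_pos: [0.5659, 0.0566, 0.0859]
eef_rot: [-0.0, 0.58, 0.815, -0.0]
force: [0.5, -0.3, -0.5]
finger_gap: 0.0099
finger_force: 30.0
```

Run:
```python
from h import *
rep()
import pickle
m,s=pickle.load(open("w7.pkl","rb"));w,x,y,z=s["eef_rot"];r=R.from_quat([x,y,z,w])
f=lambda u,v,z:(r.inv().apply(wray(m,(170+u/2.2857,90+v/2.2857),z)-s["tcp_pos"])*1000).round(1)
print("w7 head",f(202,104,.123),"nibs",f(173,200,.1115),f(230,200,.1115))
```

```text
travel mm [33.24 -0.22  0.38] F tool [-0.47  0.35  0.45] gap 0.009933276648649176 16.2 rot [-3.000e-04  5.796e-01  8.149e-01 -1.000e-04]
w7 head [ 58.4   1.6 -36.8] nibs [ 34.6  -5.2 -25.3] [ 34.6   8.2 -25.2]
```

Emit:
servo_tool:
  increments: "0 0 0 -0.05 0 0 3;0 0 0 -0.05 0 0 3;0 0 0 -0.05 0 0 3;0 0 0 -0.05 0 0 3;0 0 0 -0.05 0 0 3;0 0 0 -0.05 0 -2 3;0 0 0 -0.05 0 -5 3;0 0 0 -1.5 0 -8 3;0 0 0 -4 0 -8 3;0 0 0 -4.5 0 -8 3;0 0 0 -4.5 0 -8 3;0 0 0 -4.5 0 -8 3"

```text
time_s: 17.7
tcp_pos: [0.5803, 0.0151, 0.1655]
eef_rot: [-0.001, 0.579, 0.815, -0.0]
force: [-0.4, 0.3, -1.0]
finger_gap: 0.0301
finger_force: 0.0
```

Run:
```python
from h import *
import pickle
rep();s=state();m=camera_model("wrist");a=avg("wrist",3);np.save("w8.npy",a)
w,x,y,z=s["eef_rot"];r=R.from_quat([x,y,z,w]);t=s["tcp_pos"]
# rectify: bird's-eye resample on plane z along tool axes, 1mm per cell; print dark levels
pin=np.array([.5577,.0803])
for zp,nm in((.1115,"clip plate top"),(.123,"head top"),(.1445,"tab top")):
    rows=[]
    for xx in range(-48,20,2):
        rows.append(f"{xx:4d} "+"".join(f"{int(a[int(round(v)),int(round(u))].mean()):4d}" for yy in range(-20,22,2) for u,v in[wproj(m,np.array([*pin,zp])+r.apply([xx/1e3,yy/1e3,0]))]))
    if nm!="head top": print(nm);print("\n".join(rows))
```

```text
travel mm [-10.61  -0.24 -79.23] F tool [ 0.42 -0.23  1.02] gap 0.030088051006698945 17.7 rot [-6.000e-04  5.792e-01  8.152e-01 -1.000e-04]
clip plate top
 -48  109  99 121 121 121 118  98  93  93  92  91  93  90  90  90  90  89  89  91  93  91
 -46  138 139 193 193 194 194 171 136 137 138 138 135 137 136 135 137 135 133 135 138 136
 -44  139 147 193 193 194 194 134 136 115 104 106 105 106 112 137 138 134 134 136 138 135
 -42  137 141 192 194 194 194 172 135  75  77  77  77  78  75 120 137 135 134 136 138 136
 -40  138 181 192 194 194 194 158 136  76  79  75  78  77  76 137 137 135 136 135 137 135
 -38  139 146 193 193 194 193 141 136  73  75  77  74  75  74 138 137 136 135 135 137 137
 -36  138 140 193 194 194 194 134 137  72  74  75  76  74  74 136 137 135 134 136 137 137
 -34  138 139 191 171 139 185 134 136  74  72  77  76  76  76 137 138 137 136 136 137 137
 -32  139 139 135 137 138 137 135 137  74  76  74  75  75  74 137 137 137 135 137 137 135
 -30  138 137 135 136 139 137 135 136  83  79  75  73  77  75 138 136 137 134 137 136 136
 -28  138 139 134 136 138 137 136 137  81  75
[... 4482 characters left out ...]
48 160 160  88 110 115 115 115 113 113 114 114  82 153 160 161 137  73
   6  116  74 134 138 160 160  86  76 117 117 116 118 119 118 110  76 154 161 160 138  78
   8  116  75 137 132 160 159  88  77  76 114 116 116 116 108  76  78 155 160 153 137  82
  10  116  73 135 134 139 144  79 143 143 161 156 149 161 156 149  85  83 160 140 139  83
  12  117  74 136 132 136  77 117 160 159 159 161 160 161 160 160 160  80  87 139 137  86
  14  116  73 136 132 136 135 143 160 160 160 159 160 160 160 160 159 134 139 139 137  89
  16  117  73 136 132 136 138 136 133 149 160 161 160 161 158 141 135 137 138 139 138  86
  18  115  73 136 132 134 137 135 136 136 135 135 137 138 135 139 135 137 138 138 138  89
```

```bash
python3 -c "
from rig import *
print(sign_off())"
```

```text
the job is handed in; nothing more can be done
None
```

The smaller clip appears snapped home in the pin's groove: the press force fell from 9.8 to 5.6 N as it seated, and the last wrist picture puts it on the pin to within about 2 mm. I eased the shuttle back to near-zero force, let go, backed clear and handed the job in at about 18 s. I did not measure the clip's height or the shuttle's final position separately. The first grasp closed on air because the fingers end about 30 mm above the reported TCP; nothing was moved.

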